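# Empty the cube-connector tray into the deep tub

### The arm

A 6-joint arm with a two-finger parallel gripper is mounted at the origin on the work surface. World frame = base frame: x ahead of the robot, y to its left, z up, the work surface at z = 0. Lengths are in m, angles in rad, forces in N, time in s.
With the tool pointing down it reaches from about 0.3 to 0.875 m from the base axis. Payload 6.4 kg.
Tool frame: the origin (TCP) lies on the centre line of the jaws, within the pads' length; the fingertips stand 22 mm ahead of it and the grasp point (between the pads) lies 3 mm ahead of it (env.nose_length is the distance from the TCP to the fingertips, in m); z points along the fingers, y is the line along which they close (so a half turn about z gives the same grasp; the last joint's range is limited). The gripper opens to 88 mm and grips with 3 to 60 N. Pads are 18 mm wide; open, the fingers measure 123 mm over their backs; the gripper's body (75 mm by 187 mm) begins 45 mm behind the grasp point.
Start: joints at [0.999, 0.181, 1.607, -0, 1.354, -0.206], TCP at [0.206, 0.537, 0.261] pointing down, gripper open.
Joint ranges: [-2.99, 2.99], [-0.89, 2.07], [0.3, 2.58], [-1.14, 4.28], [0, 2.63], [-3.12, 3.12]. Speed limits (rad/s): [2.57, 2.57, 3.01, 3.14, 3.14, 3.14].

### API

Orientations are given as a rotation vector (axis times angle).
In Python, from plant import env, ungrasp, close_gripper, optics, read_time, read_joint_pos, read_dq, read_effort, read_eef_pos, read_tcp_rot, read_force, read_wrist_torque, read_opening, read_gripper_force gives the robot as it stands. The module is installed in compiled form; this text tells all that it offers. Calls block until the motion is done:
- env.movep(position, orientation): joint-space move of the TCP to a pose.
- env.move_l(position, ori=None, v=0.15, threshold=None): straight line of the TCP; ori=None keeps the orientation; v is the mean speed in m/s. With threshold (N) it stops when the force on the tool has changed by that much, and returns True; else False.
- env.move_joints(angles): joint-space move.
- ungrasp() and close_gripper(effort=None): open the fingers fully, or close them until they stop; effort is the grip in N (None keeps the last).
- env.pause(seconds).
- env.inverse_kinematics(position, orientation): joint angles nearest the present ones, or None.
- optics.grab_frame(name): name is "scene" or "top" or "wrist"; returns the picture (480x640x3 uint8, red, green, blue); there is no depth.
- optics.camera_params(name): a dict with "fx", "fy", "cx", "cy" (pixels), "rvec" (rotation vector, rad) and "tvec" (3), from world to camera coordinates, as OpenCV has them; the wrist camera has in their place "T_tool_cam" (4x4, takes a point from camera to tool coordinates, whose origin is the TCP and whose axes are the flange's). Camera axes: x right, y down, z forward; pixel columns grow to the right and rows downward; lengths in m; the calibration is good to about 2 mm. A picture is of the moment at which its call begins: read the wrist's pose just before it. camera_params takes no time and is no camera call.
A pose or a line that the arm cannot do raises env.MotionError and nothing moves.
- env.job_done(): hands the job in; it is judged then, once.
Readings, each from a call of its own:
- read_time(): time.
- read_joint_pos(): joint angles.
- read_dq(): joint speeds.
- read_effort(): joint torques, N m.
- read_eef_pos(): TCP position.
- read_tcp_rot(): TCP orientation.
- read_force(): force on the tool from outside, world axes, zero at the start.
- read_wrist_torque(): the same for the moment, N m.
- read_opening(): opening from 0.0 (shut) to 1.0 (fully open).
- read_gripper_force(): force on a finger pad.
Only numpy, scipy, OpenCV 4.12 (cv2) and the standard library are available. Lean on these libraries where they do the work, as an engineer would, in place of code of your own. Each camera call takes 0.05 s, during which the arm holds its last target. There are 200 camera calls.

### The job

The deep tub has a short aluminium bar lying across its mouth: lift the bar off and lay it flat on the rubber mat. Then pick up the tray with the four cube connectors, carry it to the deep tub without spilling and tip it until all four cubes have slid off its open end into the tub, and set the empty tray back level on the bench where it stood. Leave the tray of angle brackets and everything else on the bench as it is.

Things in the scene. Friction and masses are not known exactly. Their poses are not given: they have to be found in the camera images.
- cube_tray_handle (a point): Middle of the handle of the loose steel tray (0.2 to 0.3 kg, any yaw) that holds the four cubes; axes are the tray's. The handle is a flat bar that bridges the tray across its width (its y) at mid length: 12 mm thick along x, 18 mm tall, 86 mm between its uprights; this point is 62 mm above the tray's underside.
- cube_tray_lip (a point): Middle of the open pouring edge of the cube tray, at its underside, 70 mm along the tray's -x from below the handle. Tray: 140 mm long (x), 92 mm wide, 3 mm floor, 22 mm walls on the two sides and at the rear (+x) end, none at this end. The cubes are slippery on it: they start to slide at a slope of 17 to 26 degrees.
- cube1_mid (a point): One of four alike loose aluminium cube connectors, 24 mm, about 30 g, with a dark hole in each face, standing in the rear and middle of the cube tray. The point is its centre.
- cube2_mid (a point): One of four alike loose aluminium cube connectors, 24 mm, about 30 g, with a dark hole in each face, standing in the rear and middle of the cube tray. The point is its centre.
- cube3_mid (a point): One of four alike loose aluminium cube connectors, 24 mm, about 30 g, with a dark hole in each face, standing in the rear and middle of the cube tray. The point is its centre.
- cube4_mid (a point): One of four alike loose aluminium cube connectors, 24 mm, about 30 g, with a dark hole in each face, standing in the rear and middle of the cube tray. The point is its centre.
- deep_tub: The deeper of two square grey plastic tubs, open on top, fixed to the bench: 130 x 130 mm outside, 75 mm high, walls 4 mm. Origin at the centre of its underside, axes along its sides.
- low_tub: The shallower grey tub, 130 x 130 mm outside but only 35 mm high, fixed, empty; not used. Origin at the centre of its underside.
- bar_mid (a point): Short loose slotted aluminium extrusion, 20 x 20 mm section, 170 mm long (along its y), about 0.09 kg, lying level across the mouth of the deep tub on its rims. The point is its centre, 10 mm above its underside.
- mat: Black ribbed rubber mat, fixed flat on the bench, 120 mm (its x) by 190 mm (its y), 3 mm thick. Origin at the centre of its underside.
- bracket_tray_handle (a point): A second tray exactly like the first, but holding three L-shaped angle brackets; not to be disturbed. The point is the middle of its handle bar; axes are the tray's.
- bracket1_mid (a point): Loose L-shaped aluminium bracket, 40 x 30 x 36 mm, standing on its foot in the bracket tray; the point is 12 mm above its underside, over the middle of that 40 x 30 mm foot.
- bracket2_mid (a point): Loose L-shaped aluminium bracket, 40 x 30 x 36 mm, standing on its foot in the bracket tray; the point is 12 mm above its underside, over the middle of that 40 x 30 mm foot.
- bracket3_mid (a point): Loose L-shaped aluminium bracket, 40 x 30 x 36 mm, standing on its foot in the bracket tray; the point is 12 mm above its underside, over the middle of that 40 x 30 mm foot.
- post: Fixed upright sample of 40 mm extrusion on a 56 mm square base, black cap, 162 mm tall, at the far side of the bench; an obstacle. Fixed equipment up to 190 mm tall stands along the far edge of the bench, from 140 mm beyond the post's centre. Origin at the centre of its underside.
- foot: Bystander: loose dark steel levelling foot, disc 52 mm across with a threaded stem, 65 mm tall. Origin under its centre.
- bottle: Bystander: loose white bottle, 36 mm across, 110 mm tall. Origin under its centre.
- tape: Bystander: loose brown roll of tape lying flat, 80 mm across, 25 mm tall. Origin under its centre.
- driver: Bystander: loose screwdriver lying along its x, about 0.2 m long, 30 mm high; its origin is under its middle.
There are look-alikes about, which are no part of the job. What is shaped like the part that bears bar_mid but pink is not meant.

How it is judged:
On the way, in this order (a step that is already met when the one before it is completed fails the run):
1. the bar lies flat on the mat (x of bar_mid in the frame of mat between -0.06 and 0.06 m and y of bar_mid in the frame of mat between -0.095 and 0.095 m and z of bar_mid in the frame of mat below 0.018 m and angle between bar_mid's own y axis and vertical above 1.47 rad), for 0.2 s.
2. the cube tray is lifted clear of the bench, with all four cubes on it (x of cube1_mid in the frame of cube_tray_handle between -0.068 and 0.068 m and y of cube1_mid in the frame of cube_tray_handle between -0.045 and 0.045 m and z of cube1_mid in the frame of cube_tray_handle between -0.06 and -0.03 m and x of cube2_mid in the frame of cube_tray_handle between -0.068 and 0.068 m and y of cube2_mid in the frame of cube_tray_handle between -0.045 and 0.045 m and z of cube2_mid in the frame of cube_tray_handle between -0.06 and -0.03 m and x of cube3_mid in the frame of cube_tray_handle between -0.068 and 0.068 m and y of cube3_mid in the frame of cube_tray_handle between -0.045 and 0.045 m and z of cube3_mid in the frame of cube_tray_handle between -0.06 and -0.03 m and x of cube4_mid in the frame of cube_tray_handle between -0.068 and 0.068 m and y of cube4_mid in the frame of cube_tray_handle between -0.045 and 0.045 m and z of cube4_mid in the frame of cube_tray_handle between -0.06 and -0.03 m and height (world z) of cube_tray_handle above 0.1 m), for 0.2 s.
3. all four cubes are in the deep tub while the tray is tipped by more than 17 degrees (x of cube1_mid in the frame of deep_tub between -0.063 and 0.063 m and y of cube1_mid in the frame of deep_tub between -0.063 and 0.063 m and z of each of cube1_mid, cube2_mid, cube3_mid, cube4_mid in the frame of deep_tub below 0.072 m and x of cube2_mid in the frame of deep_tub between -0.063 and 0.063 m and y of cube2_mid in the frame of deep_tub between -0.063 and 0.063 m and x of cube3_mid in the frame of deep_tub between -0.063 and 0.063 m and y of cube3_mid in the frame of deep_tub between -0.063 and 0.063 m and x of cube4_mid in the frame of deep_tub between -0.063 and 0.063 m and y of cube4_mid in the frame of deep_tub between -0.063 and 0.063 m and angle between cube_tray_handle's own z axis and vertical above 0.3 rad), for 0.1 s.
At the end, for the whole second after the job is handed in: The bar lies flat on the mat with its middle over the mat; all four cubes lie in the deep tub below its rim; the cube tray stands upright and level on the bench (within 3 degrees), released, with its handle within 50 mm of where it was at the start (all of step 1 and x of cube1_mid in the frame of deep_tub between -0.063 and 0.063 m and y of cube1_mid in the frame of deep_tub between -0.063 and 0.063 m and z of each of cube1_mid, cube2_mid, cube3_mid, cube4_mid in the frame of deep_tub below 0.072 m and x of cube2_mid in the frame of deep_tub between -0.063 and 0.063 m and y of cube2_mid in the frame of deep_tub between -0.063 and 0.063 m and x of cube3_mid in the frame of deep_tub between -0.063 and 0.063 m and y of cube3_mid in the frame of deep_tub between -0.063 and 0.063 m and x of cube4_mid in the frame of deep_tub between -0.063 and 0.063 m and y of cube4_mid in the frame of deep_tub between -0.063 and 0.063 m and angle between cube_tray_handle's own z axis and vertical below 0.06 rad and height (world z) of cube_tray_handle between 0.056 and 0.068 m and distance of cube_tray_handle from where it was at the start of the episode below 0.05 m and contact force between the fingers and cube_tray below 0.3 N); the robot touches nothing.
It fails at once if the bracket tray is pushed by more than 30 mm, or a bracket by more than 30 mm (distance of any of bracket_tray_handle, bracket1_mid, bracket2_mid, bracket3_mid from where it was at the start of the episode above 0.03 m).
It fails at once if a loose bystander is moved by more than 30 mm, or the bottle or foot knocked over (distance of any of foot, bottle, tape, driver from where it was at the start of the episode above 0.03 m or angle between any of bottle, foot's own z axis and vertical above 0.5 rad).
It also fails if it takes over 64 s, if anything falls off the work surface, if the arm or the gripper's body presses on something with over 40 N, if the wrist force passes 120 N, or if a joint passes its speed limit or range.

## Working session

There is one attempt and no reset: what is moved stays moved. The work goes in short steps, each a Python script; the robot and the scene stay as the last script left them, time stands still between calls to the robot, and variables do not carry over. Pictures are saved under pics/ and viewed, at most 10 in all, crops included, and the job is handed in when it is done.

```bash
mkdir -p pics
cat > h.py <<'E'
import numpy as np, cv2
from plant import *
from scipy.spatial.transform import Rotation as R
def snap(n,f):
    im=optics.grab_frame(n); cv2.imwrite('pics/'+f,im[:,:,::-1]); return im
def ray(n,uv):
    p=optics.camera_params(n); Rm=cv2.Rodrigues(np.array(p['rvec'],float))[0]; t=np.array(p['tvec'],float).ravel()
    d=Rm.T@np.array([(uv[0]-p['cx'])/p['fx'],(uv[1]-p['cy'])/p['fy'],1]); return -Rm.T@t,d
def onz(n,uv,z):
    c,d=ray(n,uv); return (c+d*(z-c[2])/d[2])
def proj(n,P):
    p=optics.camera_params(n); Rm=cv2.Rodrigues(np.array(p['rvec'],float))[0]; q=Rm@np.array(P,float)+np.array(p['tvec'],float).ravel()
    return np.array([p['fx']*q[0]/q[2]+p['cx'],p['fy']*q[1]/q[2]+p['cy']])
E
python3 - <<'E'
from h import *
snap('top','top.png');snap('scene','scene.png')
for n in('top','scene'): print(n,ray(n,(320,240)),optics.camera_params(n)['fx'])
print(read_eef_pos(),read_tcp_rot(),read_time())
print(optics.camera_params('wrist'))
E
```

```text
top (array([ 0.40529096, -0.03568387,  1.39916554]), array([ 0.08224373, -0.02452618, -0.99649379])) 461.4241469715936
scene (array([ 1.10003365, -0.86745713,  1.01129311]), array([-0.42586805,  0.59534207, -0.68135285])) 558.1923328392456
[0.20542229 0.53658113 0.25991181] [-5.71306741e-01 -3.08860981e+00  2.26521295e-03] 0.1
{'fx': 350.6106750756067, 'fy': 350.6106750756067, 'cx': 326.8295647903523, 'cy': 240.46491130907205, 'T_tool_cam': array([[-1.00508062e-03, -9.60788685e-01, -2.77279808e-01,
         7.20022794e-02],
       [ 9.99998977e-01, -6.83453652e-04, -1.25658285e-03,
         1.82743389e-05],
       [ 1.01780269e-03, -2.77280788e-01,  9.60788389e-01,
        -1.24026476e-01],
       [ 0.00000000e+00,  0.00000000e+00,  0.00000000e+00,
         1.00000000e+00]])}
```

View pics/top.png

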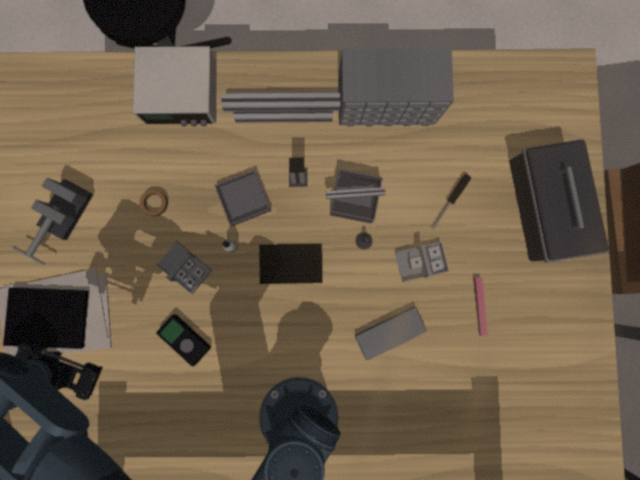

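View pics/scene.png

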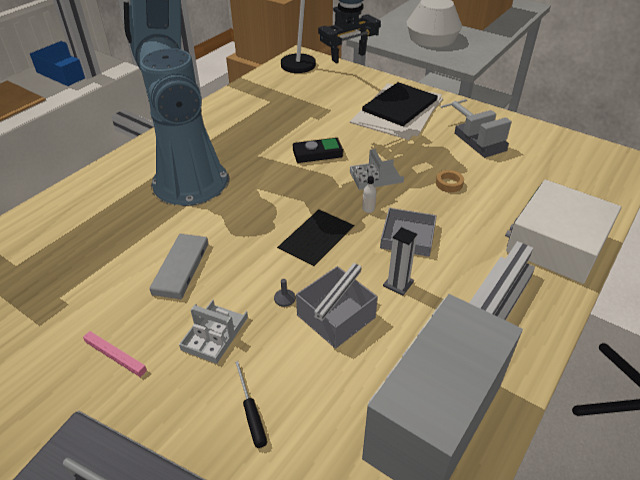

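The top view shows the deep tub with the bar at about (357,193), the low tub at (243,197), the mat at (291,263) and trays at (422,260) and (186,267). The pink decoy is at (481,305). The scene view shows the same layout. I need enlarged crops to tell the trays apart.

Run:
```python
import cv2,numpy as np
t=cv2.imread('pics/top.png');s=cv2.imread('pics/scene.png')
c=lambda im,u,v,w=100,h=75:cv2.resize(im[v-h//2:v-h//2+h,u-w//2:u-w//2+w],(400,300),interpolation=cv2.INTER_CUBIC)
cv2.imwrite('pics/c.png',np.vstack([np.hstack([c(t,422,260,80,60),c(t,186,267,80,60)]),np.hstack([c(s,213,330),c(t,357,195,80,60)])]))
```

```text
(no output)
```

View pics/c.png

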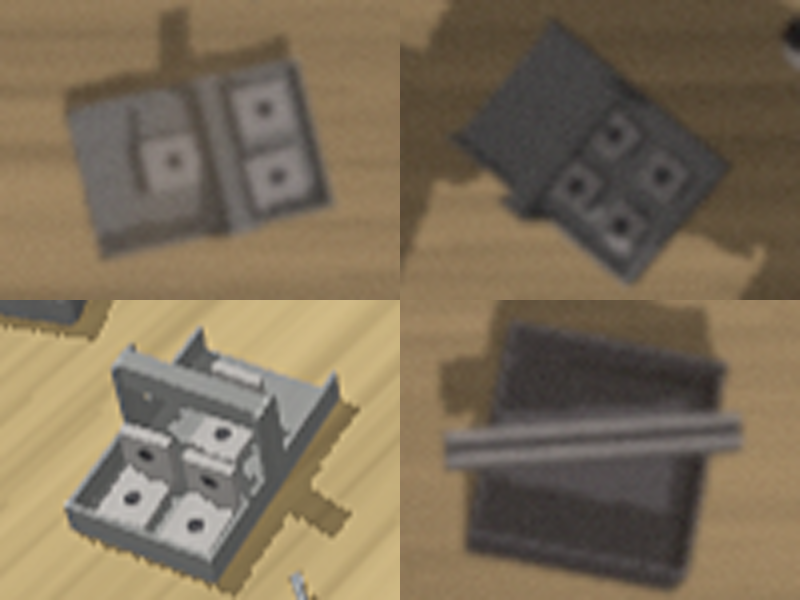

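The tray at (186,267) holds the four cubes, with its open end to the upper left. The tray at (422,260) holds the brackets. The bar runs from (326,195) to (385,191) across the tub. Next I compute positions and check them against the known sizes.

Run:
```python
from h import *
np.set_printoptions(precision=4,suppress=True)
im=cv2.imread('pics/top.png')
def pts(l,z): return np.array([onz('top',p,z) for p in l])
T=pts([(339,169.4),(382,177.4),(375,222.6),(330.6,215)],.075); print('tub',T,T.mean(0),np.linalg.norm(np.diff(T,axis=0),axis=1))
# bar by mask: bright grey
hsv=cv2.cvtColor(im,cv2.COLOR_BGR2HSV)
m=((hsv[...,1]<50)&(hsv[...,2]>105)).astype(np.uint8)*255
roi=np.zeros_like(m); roi[180:207,320:392]=m[180:207,320:392]
c=max(cv2.findContours(roi,0,1)[0],key=cv2.contourArea); r=cv2.minAreaRect(c); b=cv2.boxPoints(r)
B=pts(b,.095); print('bar',r,B.mean(0),np.linalg.norm(np.diff(B,axis=0),axis=1),B)
m=(hsv[...,2]<35).astype(np.uint8)*255; roi=np.zeros_like(m); roi[235:292,252:330]=m[235:292,252:330]
c=max(cv2.findContours(roi,0,1)[0],key=cv2.contourArea); r=cv2.minAreaRect(c); b=cv2.boxPoints(r)
M=pts(b,.003); print('mat',r,M.mean(0),np.linalg.norm(np.diff(M,axis=0),axis=1),M)
K=np.vstack([pts([(176,241),(157,264.4)],.01),pts([(212,270),(192,294)],.025)]); print('tray',K,K.mean(0), np.linalg.norm(K[0]-K[1]),np.linalg.norm(K[0]-K[2]))
print('post top',onz('top',(297,162),.162),'foot',onz('top',(364,242),0),'bracket',onz('top',(425,260),.03),'bottle',onz('top',(229,246),.05))
```

```text
tub [[ 0.721  -0.1261  0.075 ]
 [ 0.6963 -0.2513  0.075 ]
 [ 0.5637 -0.2279  0.075 ]
 [ 0.5869 -0.0998  0.075 ]] [ 0.642  -0.1763  0.075 ] [0.1276 0.1347 0.1303]
bar ((355.0105285644531, 194.64468383789062), (2.7744901180267334, 58.20988845825195), 85.84036254882812) [ 0.6424 -0.1696  0.095 ] [0.167  0.008  0.1669] [[ 0.6409 -0.086   0.095 ]
 [ 0.6518 -0.2527  0.095 ]
 [ 0.6438 -0.253   0.095 ]
 [ 0.6329 -0.0865  0.095 ]]
mat ((290.0, 263.5), (37.0, 60.0), 90.0) [0.4503 0.0213 0.003 ] [0.1819 0.1117 0.1805] [[ 0.5069  0.112   0.003 ]
 [ 0.5053 -0.0699  0.003 ]
 [ 0.3936 -0.0686  0.003 ]
 [ 0.3954  0.1119  0.003 ]]
tray [[0.5208 0.3642 0.01  ]
 [0.4509 0.4199 0.01  ]
 [0.4323 0.2518 0.025 ]
 [0.3622 0.31   0.025 ]] [0.4415 0.3365 0.0175] 0.08934669092092595 0.14383108038899714
post top [ 0.7218 -0.0056  0.162 ] foot [ 0.5135 -0.204   0.    ] bracket [ 0.4559 -0.3807  0.03  ] bottle [0.5014 0.1977 0.05  ]
```

Sizes check out: tub about 130 mm, tray 89 × 144 mm, mat slightly under from blur. Now the wrist camera goes over the tray and then over the bar for accurate grasp poses.

```bash
cat >> h.py <<'E'
def down(a):  # tool down, closing axis (tool y) at azimuth a (deg)
    a=np.radians(a); y=np.array([np.cos(a),np.sin(a),0]); z=np.array([0,0,-1.]); return R.from_matrix(np.c_[np.cross(y,z),y,z])
def best(pos,a):
    q0=np.array(read_joint_pos()); o=[]
    for k in(0,180):
        q=env.inverse_kinematics(np.array(pos),down(a+k).as_rotvec())
        if q is not None: o.append((np.abs(np.array(q)).max()>3.0,np.abs(q[5]),a+k,np.round(q,2)))
    return sorted(o,key=lambda t:t[:2])
def wsnap(f):
    p=np.array(read_eef_pos());r=np.array(read_tcp_rot()); im=snap('wrist',f)
    np.savez('pics/'+f+'.npz',p=p,r=r); return im
def wonz(f,uv,z):
    d=np.load('pics/'+f+'.npz'); c=optics.camera_params('wrist'); T=np.array(c['T_tool_cam']); Q=R.from_rotvec(d['r']).as_matrix()
    o=d['p']+Q@T[:3,3]; v=Q@T[:3,:3]@np.array([(uv[0]-c['cx'])/c['fx'],(uv[1]-c['cy'])/c['fy'],1]); return o+v*(z-o[2])/v[2]
E
python3 - <<'E'
from h import *
b=best([.4415,.3365,.25],51); print(b)
env.movep([.4415,.3365,.25],down(b[0][2]).as_rotvec()); a=wsnap('w1.png'); print(read_time())
b=best([.642,-.17,.27],3.8); print(b)
env.movep([.642,-.17,.27],down(b[0][2]).as_rotvec()); c=wsnap('w2.png'); print(read_time(),read_eef_pos())
cv2.imwrite('pics/w12.png',np.hstack([a[:,80:480],c[:,120:520]])[:,:,::-1])
E
```

```text
[(np.False_, np.float64(0.4527041211283578), 51, array([ 0.44,  0.15,  1.67, -0.  ,  1.33, -0.45])), (np.False_, np.float64(2.6888885324614353), 231, array([ 0.44,  0.15,  1.67, -0.  ,  1.33,  2.69]))]
1.3333
[(np.False_, np.float64(0.5034984011541188), 3.8, array([-0.44,  0.37,  1.35, -0.  ,  1.42, -0.5 ])), (np.False_, np.float64(2.638094252435674), 183.8, array([-0.44,  0.37,  1.35, -0.  ,  1.42,  2.64]))]
3.35 [ 0.6421893  -0.16857743  0.27008128]
```

View pics/w12.png

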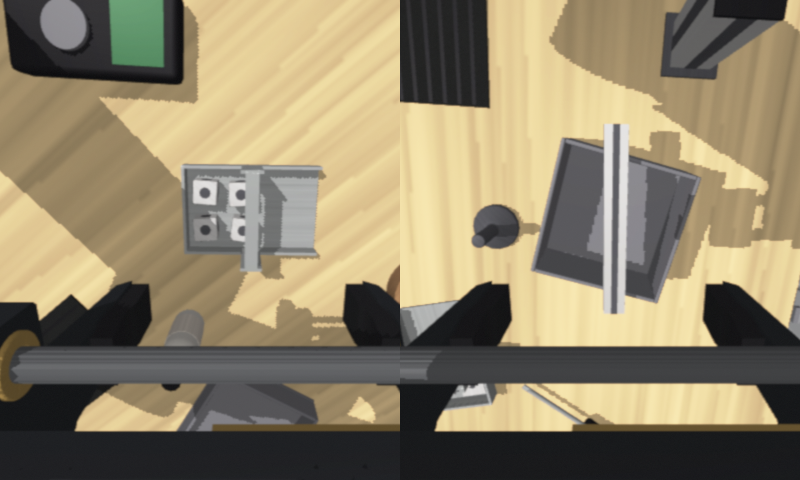

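The left half (w1) shows the cube tray: handle top from (255,171) to (252,270), rear corners (183,166) and (186,252). The right half (w2) shows the bar ends at (616,125) and (614,312), and the tub rim corners at (563,138), (699,178), (658,301) and (533,268).

Run:
```python
from h import *
np.set_printoptions(precision=4,suppress=True)
az=lambda v:np.degrees(np.arctan2(v[1],v[0]))
f=lambda n,l,o,z:np.array([wonz(n,(u+o,v),z) for u,v in l])
H=f('w1.png',[(255,171),(252,270)],80,.071); print('handle',H,H.mean(0),az(H[1]-H[0]),np.linalg.norm(H[1]-H[0]))
K=f('w1.png',[(183,166),(186,252),(318,256),(322,167)],80,.025);print('tray',K,K.mean(0),az(K[3]-K[0]),az(K[2]-K[1]),np.linalg.norm(K[0]-K[1]),np.linalg.norm(K[0]-K[3]))
B=f('w2.png',[(615.5,124),(614.5,312.5)],-280,.095);print('bar',B,B.mean(0),az(B[0]-B[1]),np.linalg.norm(B[1]-B[0]))
T=f('w2.png',[(563,138),(699,178),(658,301),(533,268)],-280,.075);print('tub',T,T.mean(0),az(T[1]-T[0]),az(T[2]-T[1]),np.linalg.norm(np.diff(T,axis=0),axis=1))
p=optics.camera_params
for a in(-11,): 
  pass
# reach check for pour poses: heading a, tilt t, lip at L
tc=T.mean(0)[:2]
def pose(a,t,lip):
    a=np.radians(a); h=np.array([np.cos(a),np.sin(a),0]); 
    x=-h; y=np.cross([0,0,1],x); Q=R.from_matrix(np.c_[x,y,[0,0,1]]); Q=R.from_rotvec(-y*np.radians(t))*Q   # tilt -x down
    return lip-Q.apply([-.07,0,-.062]),Q
for a in (az(T[1]-T[0])+k for k in(0,90,180,270)):
  h=np.array([np.cos(np.radians(a)),np.sin(np.radians(a)),0])
  for t in(0,50):
    for s in(1,-1):
      hp,Q=pose(a,t,np.r_[tc,.095]-.035*h)
      yt=s*Q.as_matrix()[:,0]; zt=-Q.as_matrix()[:,2]; T_=R.from_matrix(np.c_[np.cross(yt,zt),yt,zt])
      q=env.inverse_kinematics(hp-.003*zt,T_.as_rotvec()); print(round(a),t,s,hp,Q.apply([-1,0,0]),None if q is None else np.round(q,2))
```

```text
handle [[0.4094 0.3707 0.071 ]
 [0.4779 0.3124 0.071 ]] [0.4437 0.3415 0.071 ] -40.391229903942154 0.08990920925277483
tray [[0.3652 0.3174 0.025 ]
 [0.4329 0.2608 0.025 ]
 [0.5234 0.3656 0.025 ]
 [0.4514 0.4223 0.025 ]] [0.4432 0.3415 0.025 ] 50.59693318406873 49.17389215720137 0.08824992584371356 0.13578009751650624
bar [[ 0.6428 -0.0851  0.095 ]
 [ 0.6543 -0.2537  0.095 ]] [ 0.6486 -0.1694  0.095 ] 93.91575760964402 0.1689874860000918
tub [[ 0.5983 -0.0989  0.075 ]
 [ 0.7217 -0.1253  0.075 ]
 [ 0.6979 -0.2486  0.075 ]
 [ 0.5732 -0.2218  0.075 ]] [ 0.6478 -0.1736  0.075 ] -12.07038760418307 -100.93276613873788 [0.1262 0.1255 0.1275]
-12 0 1 [ 0.5451 -0.1517  0.157 ] [ 0.9779 -0.2091  0.    ] [-0.48  0.27  1.72 -0.    1.15  2.87]
-12 0 -1 [ 0.5451 -0.1517  0.157 ] [ 0.9779 -0.2091  0.    ] [-0.48  0.27  1.72 -0.    1.15 -0.27]
-12 50 1 [ 0.616  -0.1669  0.1885] [ 0.6286 -0.1344 -0.766 ] [-0.39  0.98  0.78 -0.17  2.24  2.92]
-12 50 -1 [ 0.616  -0.1669  0.1885] [ 0.6286 -0.1344 -0.766 ] [-0.39  0.98  0.78 -0.17  2.24 -0.22]
78 0 1 [ 0.6258 -0.2763  0.157 ] [0.2091 0.9779 0.    ] [-0.5
[... 416 characters left out ...]
-0.2 ]
168 0 -1 [ 0.7504 -0.1956  0.157 ] [-0.9779  0.2091  0.    ] [-0.41  0.7   1.09 -0.    1.35  2.94]
168 50 1 [ 0.6795 -0.1804  0.1885] [-0.6286  0.1344 -0.766 ] [-0.53  0.21  1.97  1.15  0.27 -1.34]
168 50 -1 [ 0.6795 -0.1804  0.1885] [-0.6286  0.1344 -0.766 ] [-0.53  0.21  1.97  1.15  0.27  1.8 ]
258 0 1 [ 0.6697 -0.071   0.157 ] [-0.2091 -0.9779  0.    ] [-0.28  0.49  1.42  0.    1.23 -1.64]
258 0 -1 [ 0.6697 -0.071   0.157 ] [-0.2091 -0.9779  0.    ] [-0.28  0.49  1.42 -0.    1.23  1.5 ]
258 50 1 [ 0.6546 -0.1419  0.1885] [-0.1344 -0.6286 -0.766 ] [-0.7   0.64  1.35  0.74  1.64 -2.2 ]
258 50 -1 [ 0.6546 -0.1419  0.1885] [-0.1344 -0.6286 -0.766 ] [-0.7   0.64  1.35  0.74  1.64  0.94]
```

Run:
```python
from h import *
x,y=.6485,-.1695
env.move_l([x,y,.14],down(3.9).as_rotvec(),v=.2)
print(env.move_l([x,y,.102],v=.08,threshold=10),read_eef_pos())
close_gripper(25); print(read_opening(),read_gripper_force(),read_time())
z=read_eef_pos()[2]
env.move_l([x,y,z+.09],v=.15)
print(read_opening(),read_force())
env.move_l([.450,.021,.15],down(0).as_rotvec(),v=.25)
print(env.move_l([.450,.021,z-.085+.013],v=.1,threshold=6),read_eef_pos(),read_force())
```

```text
False [ 0.64834515 -0.16946171  0.10154855]
0.22789724490824126 24.991063177585602 5.8083
0.22369431004809973 [-0.03376825  0.09933121 -0.00223541]
True [0.44911002 0.02108525 0.02989018] [ 0.24677912 -0.07512323  4.72598951]
```

Run:
```python
from h import *
ungrasp(); env.move_l([.450,.021,.16],v=.2)
env.movep([.4437,.3415,.16],down(49.8).as_rotvec())
im=snap('scene','s2.png'); cv2.imwrite('pics/s2c.png',cv2.resize(im[100:400,150:450,::-1],(600,600)))
print(env.move_l([.4437,.3415,.066],v=.12,threshold=8),read_eef_pos(),read_time())
```

```text
False [0.44433923 0.34169489 0.06671363] 13.0833
```

View pics/s2c.png

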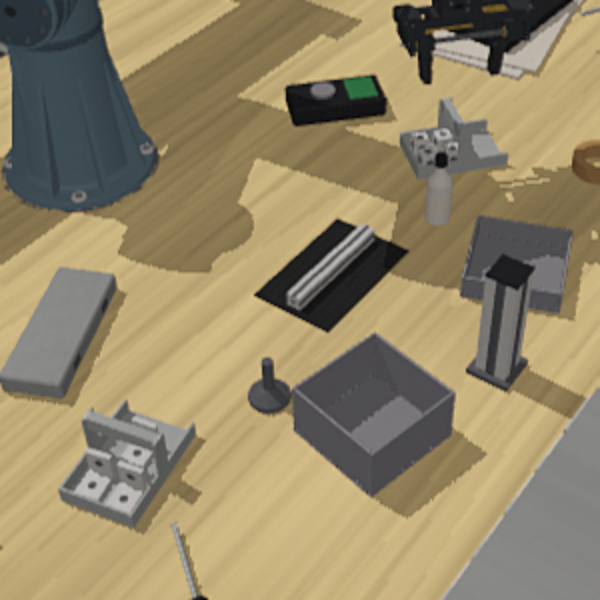

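The bar lies on the mat, the tub mouth is clear, and the tray and its cubes are undisturbed. Next I grip the tray, lift it and carry it level.

```bash
cat >> h.py <<'E'
OFF=.0047; HEAD=-12.; TUB=np.array([.6475,-.174])
def tpose(a,t,lip):
    a=np.radians(a); h=np.array([np.cos(a),np.sin(a),0]); x=-h; y=np.cross([0,0,1],x)
    Q=R.from_rotvec(-y*np.radians(t))*R.from_matrix(np.c_[x,y,[0,0,1]]); M=Q.as_matrix()
    yt=-M[:,0]; zt=-M[:,2]; return lip-Q.apply([-.07,0,-.062])-OFF*zt, R.from_matrix(np.c_[np.cross(yt,zt),yt,zt]).as_rotvec()
def lip(z,back): 
    a=np.radians(HEAD); return np.r_[TUB-back*np.array([np.cos(a),np.sin(a)]),z]
E
python3 - <<'E'
from h import *
p0=read_eef_pos(); np.save('p0.npy',p0)
close_gripper(50); print(read_opening()*88,read_gripper_force(),read_eef_pos())
env.move_l([p0[0],p0[1],.25],v=.12); print(read_force(),read_opening()*88); env.pause(.1)
p,r=tpose(HEAD,0,lip(.17,.035)); print(p)
env.move_l(p,r,v=.2)
p,r=tpose(HEAD,0,lip(.105,.035)); env.move_l(p,r,v=.12)
print(read_eef_pos(),read_time(),read_opening()*88)
a=snap('scene','s3.png');b=snap('top','t3.png')
cv2.imwrite('pics/s3c.png',np.hstack([cv2.resize(a[180:380,210:410],(400,400)),cv2.resize(b[150:280,300:430],(400,400))])[:,:,::-1])
E
```

```text
11.092128905168284 49.991457760334015 [0.44358792 0.34141596 0.06593881]
[-0.52724186 -0.21103264 -3.41484478] 11.41690959929302
[ 0.5447945  -0.15216927  0.2367    ]
[ 0.54518781 -0.15228563  0.17221811] 19.3667 11.164086155545448
```

View pics/s3c.png

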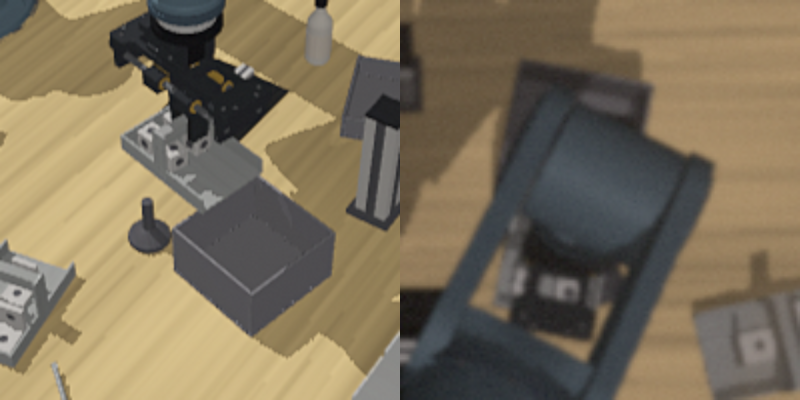

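The tray is level with the four cubes aboard, its lip over the near side of the tub. I check the lip's pixel, then tip gradually about the lip.

Run:
```python
from h import *
print(proj('scene',lip(.105,.035)),'seen ~(326.5,273.5)')
p,r=tpose(HEAD,0,lip(.095,.030)); env.move_l(p,r,v=.08)
for t in(10,16,20,23,26,29,32,36,40,45):
    p,r=tpose(HEAD,t,lip(.095,.030)); env.move_l(p,r,v=.04 if t<20 else .025)
env.pause(.5); print(read_force(),read_opening()*88,read_time())
a=snap('scene','s4.png'); cv2.imwrite('pics/s4c.png',cv2.resize(a[180:380,210:410],(600,600))[:,:,::-1])
```

```text
[325.40740575 276.87403786] seen ~(326.5,273.5)
[-0.32685814  0.35935485 -1.59006275] 11.101121559730885 24.3667
```

View pics/s4c.png

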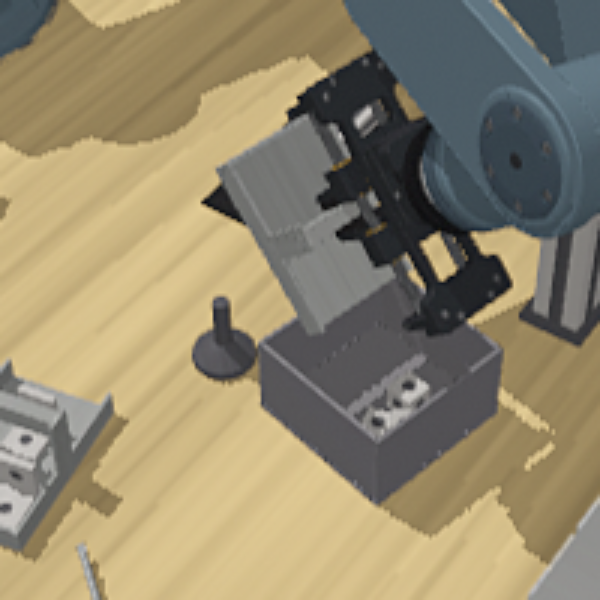

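The tray is tipped and looks empty; I can see at least three cubes in the tub. Next: tip a little more as insurance, level it, and look down from above.

Run:
```python
from h import *
p,r=tpose(HEAD,52,lip(.10,.030)); env.move_l(p,r,v=.06); env.pause(.3)
p,r=tpose(HEAD,30,lip(.13,.035)); env.move_l(p,r,v=.1)
p,r=tpose(HEAD,0,lip(.18,.06)); env.move_l(p,r,v=.12)
print(read_force(),read_time())
a=snap('scene','s5.png'); b=snap('wrist','w5.png')
cv2.imwrite('pics/s5c.png',np.hstack([cv2.resize(a[180:380,210:410],(400,400)),cv2.resize(b,(400,300))[:, :] if 0 else cv2.copyMakeBorder(cv2.resize(b,(400,300)),0,100,0,0,0)])[:,:,::-1])
```

```text
[ 0.14108637  0.02255041 -2.7070775 ] 26.4667
```

View pics/s5c.png

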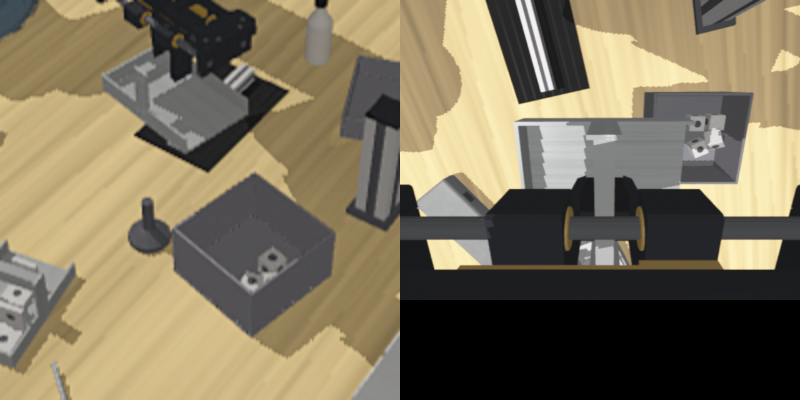

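```bash
python3 -c "
import cv2,numpy as np
from plant import optics
b=cv2.imread('pics/w5.png');a=cv2.imread('pics/s5.png')
cv2.imwrite('pics/z.png',np.hstack([cv2.resize(b[135:305,380:570],(400,358),interpolation=2),cv2.resize(a[170:280,245:367],(400,358),interpolation=2)]))"
```

```text
(no output)
```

View pics/z.png

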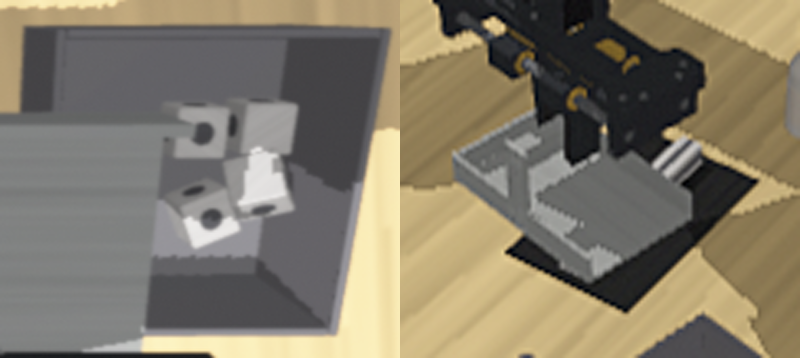

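All four cubes are in the tub at about (200,130), (265,125), (200,215) and (258,182), and the tray is empty. Now I return the tray.

Run:
```python
from h import *
p0=np.load('p0.npy'); r=down(49.8).as_rotvec()
p=read_eef_pos(); env.move_l([p[0],p[1],.26],v=.15)
env.move_l([p0[0],p0[1],.26],r,v=.22)
env.move_l([p0[0],p0[1],.085],v=.12)
print(env.move_l([p0[0],p0[1],p0[2]-.001],v=.03,threshold=4),read_eef_pos(),read_force())
ungrasp(); env.pause(.3); print(read_gripper_force())
env.move_l([p0[0],p0[1],.25],v=.12); env.pause(.3)
wsnap('w6.png'); a=snap('scene','s6.png'); b=cv2.imread('pics/w6.png')[:,:,::-1]
cv2.imwrite('pics/f.png',np.hstack([b[:,80:480],a[60:540,220:620][:420] if 0 else cv2.copyMakeBorder(a[60:480,170:570],0,60,0,0,0)])[:,:,::-1]); print(read_time(),read_force())
```

```text
True [0.4439115  0.34148338 0.06592572] [-0.28620763 -0.25777325  4.57477256]
0.0
35.025 [ 0.46822422 -0.35716366 -0.27460917]
```

View pics/f.png

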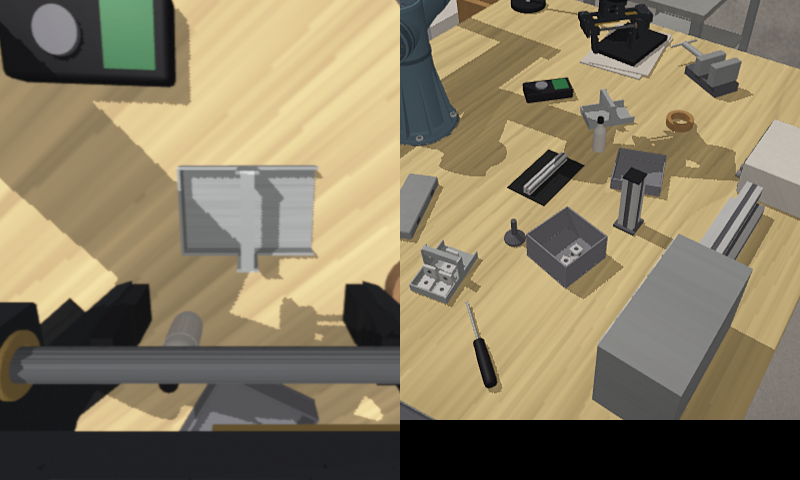

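The empty tray stands level where it started, with its handle at about (248,220). The bar is on the mat, the cubes are in the tub and the bystanders are in place. Handing in.

```bash
python3 -c "
from plant import env
print(env.job_done())"
```

```text
the job is handed in; nothing more can be done
None
```

I handed the job in at about 35 s: the bar lies on the mat, all four cubes are in the deep tub, and the empty tray is back level where it stood; the last pictures show this and nothing else visibly moved, but the hand-in gave no verdict.

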